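Overhang the bead plank to the pointer and hold it

ROBOT

A 6-joint arm with a two-finger parallel gripper is mounted at the origin on the work surface. World frame = base frame: x ahead of the robot, y to its left, z up, the work surface at z = 0. Lengths are in m, angles in rad, forces in N, time in s.
With the tool pointing down it reaches from about 0.275 to 0.725 m from the base axis. Payload 5.6 kg.
Tool frame: the origin (TCP) lies at the very end of the fingers, on their centre line; the grasp point (between the pads) lies 19 mm behind it; z points along the fingers, y is the line along which they close (so a half turn about z gives the same grasp; the last joint's range is limited). The gripper opens to 85 mm and grips with 20 to 120 N. Pads are 22 mm wide; open, the fingers measure 114 mm over their backs; the gripper's body (76 mm by 85 mm) begins 54 mm behind the grasp point. The pads swing forward as they close: fully open they stand 13 mm farther back than shut.
Start: joints at [-0.816, 0.255, 0.108, 0, -1.424, -0.285], TCP at [0.249, -0.49, 0.231] pointing down, gripper open.
Joint ranges: [-2.95, 2.95], [-1.21, 1.97], [-1.09, 1.5], [-2.87, 1.71], [-2.94, -0.07], [-3.05, 3.05]. Speed limits (rad/s): [2.57, 2.57, 3.14, 3.14, 3.14, 3.14].

INTERFACE

Orientations are given as [roll, pitch, yaw] about the fixed x, y, z axes, in that order (R = Rz(yaw) Ry(pitch) Rx(roll)).
In Python, from rig import sensors, vision, ctrl gives the robot as it stands.
- The arm moves only by the tool drive_tool, never from a script. Its argument "increments" is a list of rows, each an object of numbers: "rx", "ry", "rz": the turn, a rotation vector about the tool's x, y, z in degrees; "x", "y", "z": the shift along the tool's x, y, z in mm; "grip": the opening in per cent of the stroke, from 0 (shut) to 100 (fully open). A call has 1 to 5 rows; each row is the pose to reach, as a shift and turn from the pose commanded when the call began, along the tool's axes at that moment; what a row does not reach only later rows make up. A row lasts 1/10 s, in which the tool goes at most 50 mm and 8.59 degrees, less where a joint would pass 70% of its speed; a pose out of reach is approached as far as the arm can. A call with a gripper value outside its range is refused whole. The fingers move at their own pace and stop on an object; the grip force is fixed at half the most. Time passes only in rows, so rows that repeat a pose let the fingers close. It gives the time, the measured TCP pose, the force, the opening and the grip force at its end, in the units of the state.
- sensors.get_state(): the state, without advancing time (a new reading comes with each control period).
- vision.capture(name): name is "scene" or "top" or "wrist"; returns a dict with "image" (384x512x3 uint8, red, green, blue), "camera_matrix" (3x3 intrinsics, pixels), "k1" (the pictures are not rectified: a ray, as slopes to the right and down, at radius r is drawn at 1 + k1 r^2 times it, then the intrinsics apply), "view" (4x4, takes a point from world to camera coordinates). Camera axes: x right, y up, looking along -z (the intrinsics and any distortion apply to the point x, -y, -z); pixel columns grow to the right and rows downward; lengths in m; the calibration is good to about 2 mm. A picture is of the moment at which its call begins. There is no depth.
- ctrl.hand_in(): hands the job in; it is judged then, once.
The state is a dict: "time": time; "qpos": joint angles; "joint_velocities": joint speeds; "joint_torque": joint torques, N m; "eef_pos": TCP position; "tcp_rot": TCP orientation; "force": force on the tool from outside, world axes, zero at the start; "torque": the same for the moment, N m; "grip_width": opening from 0.0 (shut) to 1.0 (fully open); "grip_force": force on a finger pad.
Only numpy, scipy, OpenCV 4.12 (cv2) and the standard library are available. Lean on these libraries where they do the work, as an engineer would, in place of code of your own. Each camera call takes 0.05 s, during which the arm holds its last target. There are 200 camera calls.

TASK

Seat the steel bench block flat and square in the pocket of the wooden plank and let go of it; then, by the dark bar at the plank's other end, slide the plank straight out along its riser, without lifting it, until its nose edge is level with the pointer on the catch tray. With the block on it the plank will now tip over the riser's edge by itself, so finish while holding the bar, the plank flat, still and clear of the tray; leave the jar, the tape roll and the thread cone where they are.

Things in the scene. Friction and masses are not known exactly. Their poses are not given: they have to be found in the camera images.
- riser: Fixed light-wood riser, 130 (x) x 240 (y) x 75 mm high, flat top. Origin: centre of its underside, on the table. Its -y axis is the outward direction in which the plank is slid; its +y axis points to the tail.
- riser_edge (a point): Middle of the riser's outer top edge, (0, -120, 75) mm in the riser's frame. Past this edge the plank overhangs.
- plank: Loose plywood plank, 110 (x) x 280 (y) x 18 mm thick, 0.32 to 0.48 kg, flat on the riser, lengthwise along its y (up to 0.03 rad askew, 4 mm off the middle), the nose (-y end) overhanging 15 to 40 mm at first. Origin: centre of its underside. Pocket near the nose, a dark bar across the tail (+y end). With the block in it balances 85 to 110 mm behind the nose; farther out it tips unless held.
- nose (a point): Middle of the plank's nose edge, at the top face: (0, -140, 18) mm in the plank's frame.
- pocket (a point): Centre of the pocket's floor, (0, -85, 10) mm in the plank's frame; axes as the plank's. The pocket is 75 (x) x 55 (y) mm, open at the top, 8 mm deep, floor level.
- handle (a point): Centre of the top of the dark bar on the plank's tail, (0, 115, 58) mm in the plank's frame; axes as the plank's. The bar is 70 (x) x 24 (y) mm and rises 40 mm above the plank's top face; grasp it from above across its 24 mm (fingers closing along the plank's y).
- block: Loose plain steel bench block, 70 (x) x 50 (y) x 25 mm high, 0.48 to 0.72 kg, lying flat on the table. Origin: centre of its underside. Its 70 mm side goes along the pocket's 75 mm side (a half turn makes no difference); seated, it stands 17 mm above the plank's top face.
- tray: Fixed clear catch tray with beads, 150 (x) x 120 (y) x 40 mm high, on the table before the riser's outer end, parallel to the riser; the plank's nose passes 35 mm above its rim. Origin: centre of its underside. At the middle of its +x side stands an aluminium pointer post, 12 mm square, 100 mm high, its near face 77 mm from the tray's middle, outside the plank's path.
- pointer (a point): Tip of the pointer, a small cone on the post that points across to the plank's path, (67, 0, 86) mm in the tray's frame; axes as the tray's, parallel to the riser's. The mark: the nose edge must come level with it, measured along the tray's y. It marks an overhang of 135 to 170 mm.
- jar: Bystander: loose small glass jar with a white cap, 42 mm across, 45 mm high. Origin: centre of its underside.
- tape: Bystander: loose roll of tape lying flat, 60 mm across, 18 mm high. Origin: centre of its underside.
- cone: Bystander: loose thread cone, 56 mm across at its foot, 115 mm high. Origin: centre of its underside.
Mind the look-alikes: they are no part of the job. Of the things that look like the block, take the one that is nearest to the robot's base at the start. Several things look just like the tray: the one meant starts farthest to the robot's right.

How it is judged:
On the way, in this order (a step that is already met when the one before it is completed fails the run):
1. the block lies seated in the pocket, flat and square, and the fingers have let go of it (z of block in the frame of pocket between -0.004 and 0.0025 m and horizontal distance between block and pocket below 0.005 m and angle between the x axis of block and the x axis of plank, either way round below 0.1 rad and angle between block's own z axis and vertical below 0.08 rad and contact force between the fingers and block below 0.1 N), for 0.2 s.
2. the plank is slid out to the pointer, flat, with the fingers on it (y of nose in the frame of pointer between -0.008 and 0.008 m and angle between plank's own z axis and vertical below 0.05 rad and contact force between the fingers and plank above 1 N and contact force between plank and tray below 0.2 N), for 0.3 s.
At the end, for the whole second after the job is handed in: Block in the pocket: 2.5 mm of its floor, 5 mm of centre, 0.10 rad square, tilt under 0.08. Nose within 8 mm of the pointer. Plank within 15 mm of the riser's middle, 0.10 rad of its line, tilt under 0.05 rad, under 10 mm/s, off the tray, fingers on it (over 1 N) (all of step 2 and z of block in the frame of pocket between -0.004 and 0.0025 m and horizontal distance between block and pocket below 0.005 m and angle between the x axis of block and the x axis of plank, either way round below 0.1 rad and angle between block's own z axis and vertical below 0.08 rad and x of plank in the frame of riser between -0.015 and 0.015 m and angle between the y axis of plank and the y axis of riser, either way round below 0.1 rad and linear speed of plank below 0.01 m/s); the arm keeps its last pose, push and grip.
It fails at once if the plank tips (more than 0.15 rad) (angle between plank's own z axis and vertical above 0.15 rad).
It fails at once if the plank is lifted more than 20 mm off the riser (z of plank in the frame of riser above 0.095 m).
It fails at once if a bystander (jar, tape roll, thread cone) is moved more than 30 mm (distance of any of jar, tape, cone from where it was at the start of the episode above 0.03 m).
It also fails if it takes over 64 s, if anything falls off the work surface, if the arm or the gripper's body presses on something with over 40 N, if the wrist force passes 120 N, or if a joint passes its speed limit or range.

## Working session

There is one attempt and no reset: what is moved stays moved. The work goes in short steps, Python scripts to look and compute and a tool call to move; the robot and the scene stay as the last step left them, time stands still between calls to the robot, and variables do not carry over. Pictures are saved under pics/ and viewed, at most 10 in all, crops included, and the job is handed in when it is done.

Besides the shell and the picture viewer there is one more tool, called after ">>>" by a JSON object that holds its "name" and its "arguments". drive_tool: Moves the arm, as the interface text tells. Its arguments: {"type":"object","properties":{"increments":{"type":"array","items":{"type":"object","properties":{"rx":{"type":"number"},"ry":{"type":"number"},"rz":{"type":"number"},"x":{"type":"number"},"y":{"type":"number"},"z":{"type":"number"},"grip":{"type":"number"}}}}},"required":["increments"]}

```bash
mkdir -p pics; cat > h.py <<'E'
import numpy as np, cv2
from rig import sensors, vision, ctrl
def cap(n,f=None):
    c=vision.capture(n)
    if f: cv2.imwrite('pics/'+f,c['image'][:,:,::-1]); np.savez('pics/'+f+'.npz',**{k:np.array(c[k]) for k in('image','camera_matrix','k1','view')})
    return c
def load(f): return dict(np.load('pics/'+f+'.npz'))
def px2w(c,uv,z):
    K=np.array(c['camera_matrix']);V=np.array(c['view']);k=float(c['k1'])
    d=np.array([(uv[0]-K[0,2])/K[0,0],(uv[1]-K[1,2])/K[1,1]]);s=d.copy()
    for _ in range(30): s=d/(1+k*(s@s))
    r=V[:3,:3].T@np.array([s[0],-s[1],-1]);o=-V[:3,:3].T@V[:3,3]
    return o+r*(z-o[2])/r[2]
def w2px(c,p):
    K=np.array(c['camera_matrix']);V=np.array(c['view']);k=float(c['k1'])
    q=V[:3,:3]@np.array(p)+V[:3,3];s=np.array([q[0],-q[1]])/-q[2];s=s*(1+k*(s@s))
    return np.array([K[0,0]*s[0]+K[0,2],K[1,1]*s[1]+K[1,2]])
E
python3 - <<'E'
from h import *
np.set_printoptions(precision=4,suppress=True)
print(sensors.get_state())
a=[]
for n in('scene','top'):
    c=cap(n,n+'0.png'); V=c['view']; print(n,c['camera_matrix'],c['k1'],-V[:3,:3].T@V[:3,3])
    
    cv2.imwrite(f'pics/{n}0b.png',cv2.resize(c['image'][:,:,::-1],(800,600),interpolation=cv2.INTER_CUBIC))
E
```

```text
{'time': 0.0, 'qpos': array([-0.8164,  0.2557,  0.107 , -0.0005, -1.4239, -0.2846]), 'joint_velocities': array([-0.0003, -0.0015,  0.001 ,  0.0009,  0.0011, -0.0006]), 'joint_torque': array([  0.0022, -38.6623,  23.7939,   5.365 ,  -0.006 ,  -0.    ]), 'eef_pos': array([ 0.2488, -0.4899,  0.2304]), 'tcp_rot': array([ 3.1397, -0.0001, -2.6718]), 'force': array([-0.5402, -0.4857, -0.4413]), 'torque': array([-0.0118, -0.0141,  0.0041]), 'grip_force': 0.0, 'grip_width': 0.9979387624851469}
scene [[485.1603   0.     266.8199]
 [  0.     485.1603 196.8851]
 [  0.       0.       1.    ]] -0.014632392119002446 [1.5349 0.2089 0.9922]
top [[441.8443   0.     260.289 ]
 [  0.     441.8443 192.5186]
 [  0.       0.       1.    ]] -0.13751005859602722 [ 0.3725 -0.1177  1.6885]
```

View pics/top0b.png

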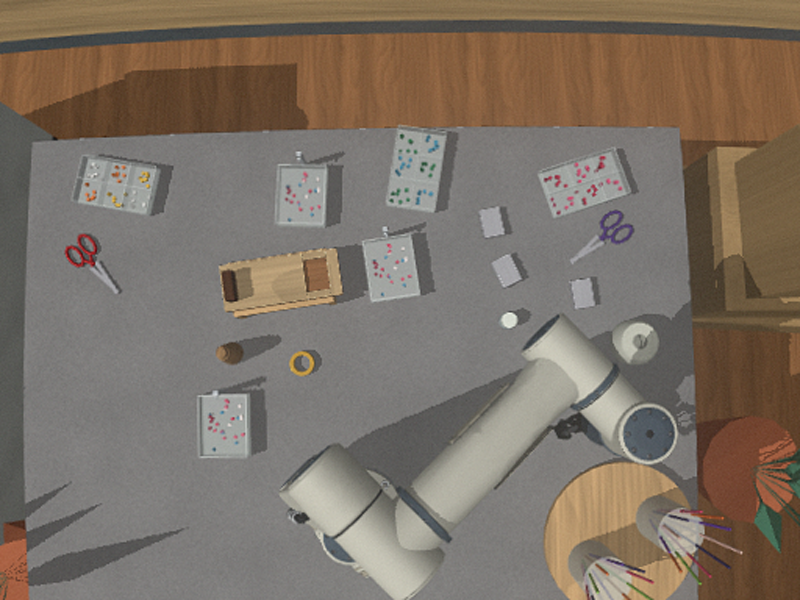

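View pics/scene0b.png

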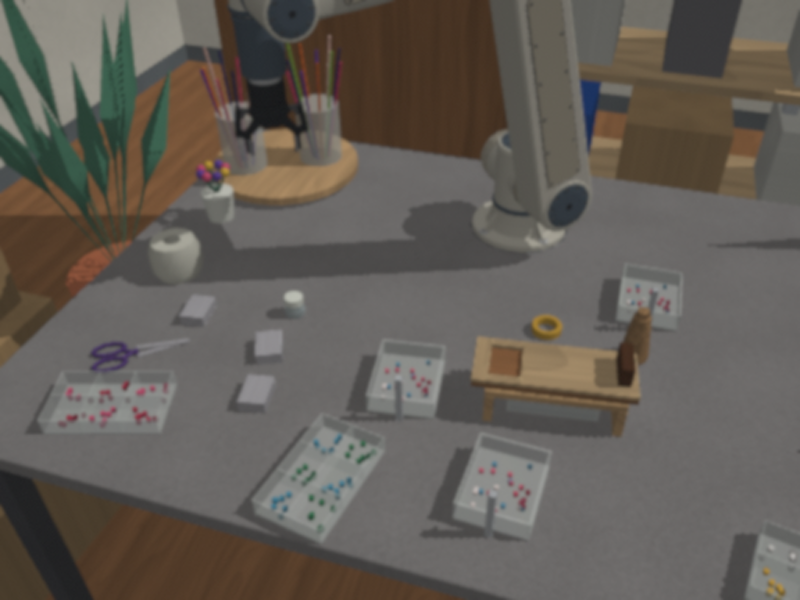

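The top view shows the plank from (222,265) to (340,250), with its pocket at (316,275) and bar at (230,285). The tray meant is at (391,267). The candidate blocks are at (492,222), (508,270) and (584,293), and the jar is at (510,320).

```bash
python3 - <<'E'
from h import *
np.set_printoptions(precision=4,suppress=True)
c=load('top0.png')
f=lambda u,v,z:px2w(c,(u*.64,v*.64),z)
for n,u,v,z in[('b1',492,222,.025),('b2',508,270,.025),('b3',584,293,.025),('jar',510,320,.045),('tape',302,363,.018),('cone',225,353,.06),('pocket',316,275,.085),('handle',230,285,.133),('ptr',386,231,.086),('tray',391,267,0.02)]:
    p=f(u,v,z); print(n,p,np.hypot(*p[:2]))
im=c['image'][:,:,::-1]
a=cv2.resize(im[150:210,130:280],(800,320),interpolation=cv2.INTER_CUBIC)
b=cv2.resize(im[125:215,290:410],(373,280),interpolation=cv2.INTER_CUBIC)
o=np.zeros((600,800,3),np.uint8);o[:320]=a;o[320:,:373]=b
cv2.imwrite('pics/crop0.png',o)
E
```

```text
b1 [ 0.7015 -0.3474  0.025 ] 0.7827902520965466
b2 [ 0.5821 -0.3828  0.025 ] 0.6967310956710118
b3 [ 0.5225 -0.5688  0.025 ] 0.7723863594853674
jar [ 0.459  -0.3806  0.045 ] 0.5962881675532381
tape [0.3658 0.1214 0.018 ] 0.38537979908145986
cone [0.3922 0.2992 0.06  ] 0.4932538897236052
pocket [0.5709 0.0773 0.085 ] 0.5760836828639936
handle [0.5459 0.269  0.133 ] 0.608628735622739
ptr [ 0.6719 -0.0883  0.086 ] 0.6776583482708259
tray [ 0.5951 -0.0979  0.02  ] 0.6030587323973953
```

View pics/crop0.png

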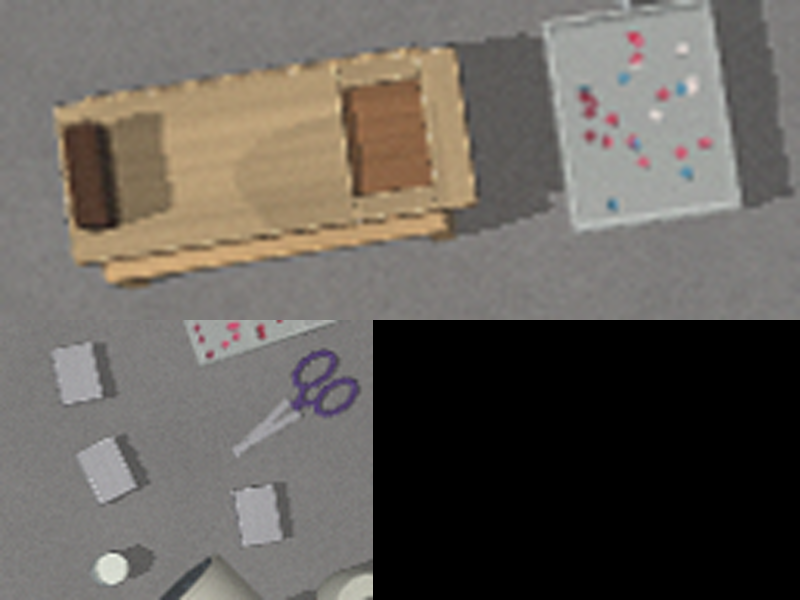

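The nearest look-alike is the middle one, b2, at about (0.582,-0.383) with a yaw of about 26°. The plank and riser are yawed about 8°. I'll move over b2.

>>> {"name": "drive_tool", "arguments": {"increments": [{"x": -49, "y": -8}, {"x": -98, "y": -16}, {"x": -147, "y": -24}, {"x": -196, "y": -32}, {"x": -245, "y": -40}]}}

```text
validation failed for argument at $.in...
```

>>> {"name": "drive_tool", "arguments": {"increments": [{"x": -49, "y": -8}, {"x": -98, "y": -16}, {"x": -98, "y": -16}]}}

```text
validation failed for argument at $.in...
```

```bash
python3 - <<'E'
from h import *
np.set_printoptions(precision=4,suppress=True)
s=sensors.get_state(); print(s['time'],s['eef_pos'],s['tcp_rot'],s['qpos'])
c=cap('wrist','w1.png'); V=c['view']; print(c['camera_matrix'],c['k1'],-V[:3,:3].T@V[:3,3],V)
cv2.imwrite('pics/w1b.png',cv2.resize(c['image'][:,:,::-1],(800,600),interpolation=cv2.INTER_CUBIC))
E
```

```text
0.1 [ 0.2488 -0.49    0.2305] [ 3.1399 -0.0001 -2.6718] [-0.8164  0.2557  0.1071 -0.0004 -1.4239 -0.2846]
[[301.3538   0.     258.834 ]
 [  0.     301.3538 191.769 ]
 [  0.       0.       1.    ]] -0.07970709355494958 [ 0.189  -0.5209  0.3739] [[-0.4518  0.8921  0.0013  0.5496]
 [-0.8599 -0.4351 -0.267   0.0357]
 [-0.2376 -0.1218  0.9637 -0.3788]
 [ 0.      0.      0.      1.    ]]
```

View pics/w1b.png

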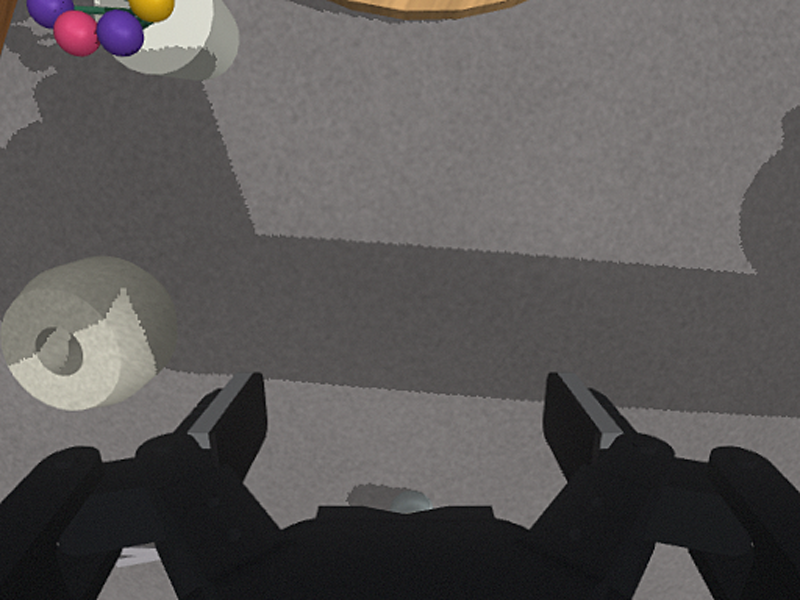

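The view shows only the open fingers and bare table, with the point under the TCP near the picture's centre. The move calls were refused, so I'll retry with every key present.

>>> {"name": "drive_tool", "arguments": {"increments": [{"x": -49, "y": -8, "z": 0, "rx": 0, "ry": 0, "rz": 0, "grip": 100}, {"x": -98, "y": -16, "z": 0, "rx": 0, "ry": 0, "rz": 0, "grip": 100}, {"x": -147, "y": -24, "z": 0, "rx": 0, "ry": 0, "rz": 0, "grip": 100}, {"x": -196, "y": -32, "z": 0, "rx": 0, "ry": 0, "rz": 0, "grip": 100}, {"x": -245, "y": -40, "z": 0, "rx": 0, "ry": 0, "rz": 0, "grip": 100}]}}

```text
time: 0.65
eef_pos: [0.4872, -0.4141, 0.231]
tcp_rot: [3.141, -0.0, -2.672]
force: [0.8, -0.8, 0.2]
grip_width: 1.003
grip_force: 0.0
```

>>> {"name": "drive_tool", "arguments": {"increments": [{"x": -49, "y": -8, "z": 0, "rx": 0, "ry": 0, "rz": 0, "grip": 100}, {"x": -90, "y": -15, "z": 0, "rx": 0, "ry": 0, "rz": 0, "grip": 100}, {"x": -90, "y": -15, "z": 0, "rx": 0, "ry": 0, "rz": 0, "grip": 100}, {"x": -90, "y": -15, "z": 0, "rx": 0, "ry": 0, "rz": 0, "grip": 100}]}}

```text
time: 1.05
eef_pos: [0.5733, -0.3871, 0.2297]
tcp_rot: [3.14, -0.001, -2.67]
force: [-0.6, 0.5, 0.4]
grip_width: 1.001
grip_force: 0.0
```

```bash
python3 - <<'E'
from h import *
np.set_printoptions(precision=4,suppress=True)
s=sensors.get_state(); print(s['time'],s['eef_pos'],s['tcp_rot'],s['qpos'])
c=cap('wrist','w2.png')
cv2.imwrite('pics/w2b.png',cv2.resize(c['image'][:,:,::-1],(800,600),interpolation=cv2.INTER_CUBIC))
E
```

```text
1.05 [ 0.5733 -0.3871  0.2297] [ 3.1398 -0.0015 -2.6703] [-0.3688  0.5548  0.5574 -0.0001 -1.5757 -0.7307]
```

View pics/w2b.png

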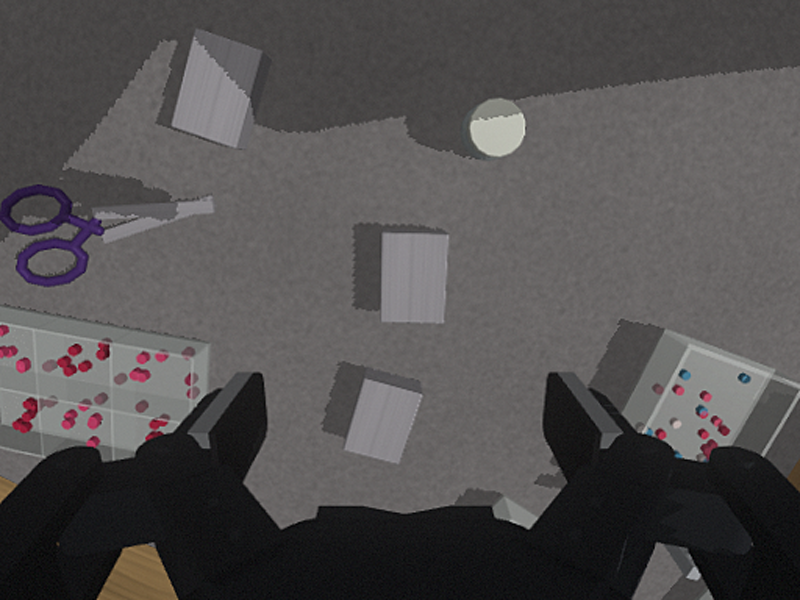

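The block is at centre, with its top face corners at (381,233), (448,234), (444,323) and (382,322). The jar is at (498,127), clear of the gripper.

```bash
python3 - <<'E'
from h import *
np.set_printoptions(precision=4,suppress=True)
c=load('w2.png');s=sensors.get_state()
P=np.array([px2w(c,((u+.5)*.64-.5,(v+.5)*.64-.5),.025) for u,v in[(381,233),(448,234),(444,323),(382,322)]])[:,:2]
print(P,[np.linalg.norm(P[i]-P[(i+1)%4]) for i in range(4)])
m=P.mean(0);d=(P[0]+P[1]-P[2]-P[3]);d2=(P[1]+P[2]-P[0]-P[3])
print(m,np.degrees(np.arctan2(d[1],d[0])),np.degrees(np.arctan2(d2[1],d2[0]))-90)
y=s['tcp_rot'][2];e=m-s['eef_pos'][:2];print(np.degrees(y),'tool dx,dy mm',1e3*(e@[np.cos(y),np.sin(y)]),1e3*(e@[np.sin(y),-np.cos(y)]))
E
```

```text
[[ 0.5611 -0.4129]
 [ 0.5393 -0.3684]
 [ 0.6017 -0.3383]
 [ 0.6228 -0.3817]] [np.float64(0.049586367539459074), np.float64(0.06926777320848776), np.float64(0.048241367887350096), np.float64(0.06913208939451314)]
[ 0.5813 -0.3754] -153.71166605452203 26.025484478874432
-153.06560881759708 tool dx,dy mm -13.485045976122139 7.0550934384732065
```

>>> {"name": "drive_tool", "arguments": {"increments": [{"x": -13.5, "y": 7, "z": 40, "rx": 0, "ry": 0, "rz": 0.7, "grip": 100}, {"x": -13.5, "y": 7, "z": 80, "rx": 0, "ry": 0, "rz": 0.7, "grip": 100}, {"x": -13.5, "y": 7, "z": 120, "rx": 0, "ry": 0, "rz": 0.7, "grip": 100}, {"x": -13.5, "y": 7, "z": 150, "rx": 0, "ry": 0, "rz": 0.7, "grip": 100}, {"x": -13.5, "y": 7, "z": 150, "rx": 0, "ry": 0, "rz": 0.7, "grip": 100}]}}

```text
time: 1.6
eef_pos: [0.5775, -0.3746, 0.0767]
tcp_rot: [3.134, -0.005, -2.686]
force: [-0.9, -0.3, 0.5]
grip_width: 1.0
grip_force: 0.0
```

```bash
python3 - <<'E'
from h import *
np.set_printoptions(precision=4,suppress=True)
s=sensors.get_state();m=np.array([.5813,-.3754])
y=s['tcp_rot'][2];e=m-s['eef_pos'][:2];print(s['eef_pos'],np.degrees(y),'tool dx,dy mm',1e3*(e@[np.cos(y),np.sin(y)]),1e3*(e@[np.sin(y),-np.cos(y)]))
E
```

```text
[ 0.5775 -0.3746  0.0767] -153.89902738320782 tool dx,dy mm -3.1066197414740135 -2.4031673136063714
```

>>> {"name": "drive_tool", "arguments": {"increments": [{"x": -2, "y": -2, "z": 30, "rx": 0, "ry": 0, "rz": 0, "grip": 100}, {"x": -2, "y": -2, "z": 50, "rx": 0, "ry": 0, "rz": 0, "grip": 100}, {"x": -2, "y": -2, "z": 50, "rx": 0, "ry": 0, "rz": 0, "grip": 100}, {"x": -2, "y": -2, "z": 50, "rx": 0, "ry": 0, "rz": 0, "grip": 100}]}}

```text
time: 2.0
eef_pos: [0.5846, -0.3775, 0.0338]
tcp_rot: [-3.139, 0.001, -2.684]
force: [0.3, -0.2, 0.5]
grip_width: 1.002
grip_force: 0.0
```

>>> {"name": "drive_tool", "arguments": {"increments": [{"x": 2, "y": 2.5, "z": 15, "rx": 0, "ry": 0, "rz": 0, "grip": 100}, {"x": 2, "y": 2.5, "z": 23, "rx": 0, "ry": 0, "rz": 0, "grip": 100}, {"x": 2, "y": 2.5, "z": 23, "rx": 0, "ry": 0, "rz": 0, "grip": 100}, {"x": 2, "y": 2.5, "z": 23, "rx": 0, "ry": 0, "rz": 0, "grip": 100}]}}

```text
time: 2.4
eef_pos: [0.5818, -0.3755, 0.0095]
tcp_rot: [-3.14, 0.001, -2.684]
force: [-0.1, -0.0, -0.0]
grip_width: 0.999
grip_force: 0.0
```

Centred, so close the gripper.

>>> {"name": "drive_tool", "arguments": {"increments": [{"x": 0, "y": 0, "z": 0, "rx": 0, "ry": 0, "rz": 0, "grip": 40}, {"x": 0, "y": 0, "z": 0, "rx": 0, "ry": 0, "rz": 0, "grip": 20}, {"x": 0, "y": 0, "z": 0, "rx": 0, "ry": 0, "rz": 0, "grip": 20}, {"x": 0, "y": 0, "z": 0, "rx": 0, "ry": 0, "rz": 0, "grip": 20}, {"x": 0, "y": 0, "z": 0, "rx": 0, "ry": 0, "rz": 0, "grip": 20}]}}

```text
time: 2.9
eef_pos: [0.5819, -0.3754, 0.0093]
tcp_rot: [-3.14, 0.001, -2.684]
force: [0.2, -0.1, 5.8]
grip_width: 0.566
grip_force: 66.2
```

>>> {"name": "drive_tool", "arguments": {"increments": [{"x": 0, "y": 0, "z": -25, "rx": 0, "ry": 0, "rz": 0, "grip": 20}, {"x": 0, "y": 0, "z": -60, "rx": 0, "ry": 0, "rz": 0, "grip": 20}, {"x": 0, "y": 0, "z": -100, "rx": 0, "ry": 0, "rz": 0, "grip": 20}, {"x": 0, "y": 0, "z": -140, "rx": 0, "ry": 0, "rz": 0, "grip": 20}, {"x": 0, "y": 0, "z": -180, "rx": 0, "ry": 0, "rz": 0, "grip": 20}]}}

```text
time: 3.4
eef_pos: [0.5801, -0.3738, 0.1869]
tcp_rot: [3.136, -0.002, -2.684]
force: [1.8, -0.7, -6.6]
grip_width: 0.564
grip_force: 65.1
```

The block is held (66 N, opening about 48 mm). I'll carry it towards the pocket while turning to the plank's yaw.

>>> {"name": "drive_tool", "arguments": {"increments": [{"x": -22, "y": 35, "z": -25, "rx": 0, "ry": 0, "rz": 4, "grip": 20}, {"x": -45, "y": 72, "z": -45, "rx": 0, "ry": 0, "rz": 8, "grip": 20}, {"x": -68, "y": 109, "z": -50, "rx": 0, "ry": 0, "rz": 12, "grip": 20}, {"x": -91, "y": 146, "z": -50, "rx": 0, "ry": 0, "rz": 16, "grip": 20}, {"x": -112, "y": 180, "z": -50, "rx": 0, "ry": 0, "rz": 18, "grip": 20}]}}

```text
time: 3.9
eef_pos: [0.6011, -0.1612, 0.2358]
tcp_rot: [3.138, -0.004, -3.0]
force: [0.6, -0.4, -7.0]
grip_width: 0.568
grip_force: 65.2
```

>>> {"name": "drive_tool", "arguments": {"increments": [{"x": -13, "y": 45, "z": 0, "rx": 0, "ry": 0, "rz": 0, "grip": 20}, {"x": -26, "y": 92, "z": 0, "rx": 0, "ry": 0, "rz": 0, "grip": 20}, {"x": -39, "y": 139, "z": 0, "rx": 0, "ry": 0, "rz": 0, "grip": 20}, {"x": -52, "y": 186, "z": 0, "rx": 0, "ry": 0, "rz": 0, "grip": 20}, {"x": -63, "y": 228, "z": 0, "rx": 0, "ry": 0, "rz": 0, "grip": 20}]}}

```text
time: 4.4
eef_pos: [0.6306, 0.0734, 0.2354]
tcp_rot: [3.14, -0.006, -2.998]
force: [0.4, -0.0, -7.0]
grip_width: 0.568
grip_force: 65.2
```

>>> {"name": "drive_tool", "arguments": {"increments": [{"x": 0, "y": 0, "z": 0, "rx": 0, "ry": 0, "rz": 0, "grip": 20}, {"x": 0, "y": 0, "z": 0, "rx": 0, "ry": 0, "rz": 0, "grip": 20}]}}

```text
time: 4.6
eef_pos: [0.6308, 0.0722, 0.2354]
tcp_rot: [3.141, -0.006, -2.996]
force: [0.1, -0.9, -7.5]
grip_width: 0.568
grip_force: 65.5
```

```bash
python3 - <<'E'
from h import *
np.set_printoptions(precision=4,suppress=True)
s=sensors.get_state(); print(s['time'],s['eef_pos'],s['tcp_rot'],s['qpos'])
c=cap('wrist','w3.png')
cv2.imwrite('pics/w3b.png',cv2.resize(c['image'][:,:,::-1],(800,600),interpolation=cv2.INTER_CUBIC))
E
```

```text
4.6 [0.6308 0.0722 0.2354] [ 3.1413 -0.0057 -2.9959] [ 0.3587  0.4316  0.3731 -0.0015 -1.5177 -1.7838]
```

View pics/w3b.png

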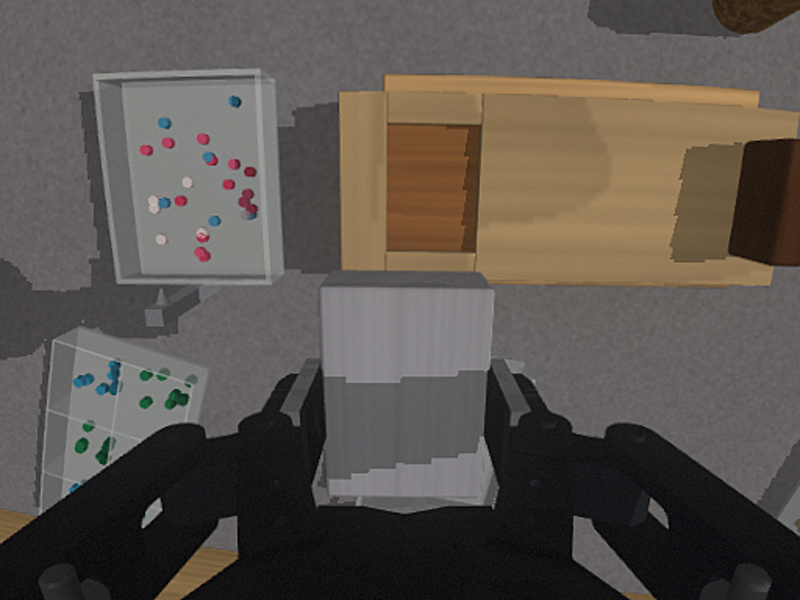

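The wrist view shows the pocket opening at about (386..481, 122..252), the nose edge at x≈340, and the held block's near top edge from (321,286) to (494,288). I'll enlarge it to refine these.

```bash
python3 - <<'E'
from h import *
c=load('w3.png')
cv2.imwrite('pics/w3c.png',cv2.resize(c['image'][45:195,200:335,::-1],None,fx=4,fy=4,interpolation=cv2.INTER_CUBIC))
E
```

```text
(no output)
```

View pics/w3c.png

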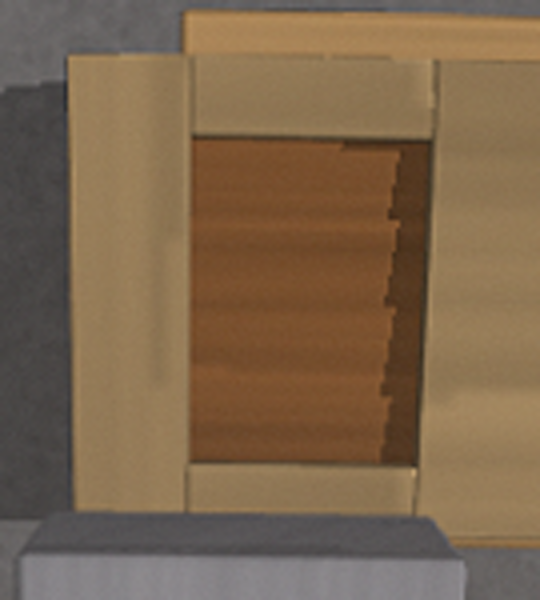

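The crop shows the pocket rim corners at TL (190,137), TR (433,138), BR (417,467) and BL (187,463). The nose edge runs (70,57)–(75,510), and the block's near top edge runs (20,557)–(465,557).

```bash
python3 - <<'E'
from h import *
np.set_printoptions(precision=4,suppress=True)
c=load('w3.png');s=sensors.get_state()
g=lambda l,z:np.array([px2w(c,((u+.5)/4-.5+200,(v+.5)/4-.5+45),z) for u,v in l])[:,:2]
P=g([(190,137),(433,138),(417,467),(187,463)],.093)
print(P,[1e3*np.linalg.norm(P[i]-P[(i+1)%4]) for i in range(4)])
dx=P[2]+P[3]-P[0]-P[1]; dy=P[1]+P[2]-P[0]-P[3]
a=lambda d:np.degrees(np.arctan2(d[1],d[0]))
m=P.mean(0);print('pocket',m,'yaws',a(dx),a(dy)-90)
N=g([(70,57),(75,510)],.093);print('nose',N,a(N[1]-N[0]),1e3*np.linalg.norm(N[1]-N[0]))
y=s['tcp_rot'][2];ex=np.array([np.cos(y),np.sin(y)]);ey=np.array([np.sin(y),-np.cos(y)])
t=s['eef_pos']
B=g([(20,557),(465,557)],t[2]+.0157);print('blk edge in tool',[(1e3*(b-t[:2])@ex,1e3*(b-t[:2])@ey) for b in B])
B=g([(45,513),(432,516)],t[2]-.0093);print('blk bottom edge in tool',[(1e3*(b-t[:2])@ex,1e3*(b-t[:2])@ey) for b in B])
e=m-t[:2];print(np.degrees(y),1e3*e@ex,1e3*e@ey)
# lens: wide edge in top cam
d=np.array([np.cos(np.radians(a(dx))),np.sin(np.radians(a(dx)))])
for u,v in [(386,231),(300.0,0)]: pass
E
```

```text
[[0.5388 0.0479]
 [0.5309 0.1023]
 [0.6056 0.112 ]
 [0.6127 0.0573]] [np.float64(54.92166402429387), np.float64(75.33196916370242), np.float64(55.17879094606052), np.float64(74.4290130238509)]
pocket [0.572  0.0799] yaws 7.3432129736237775 7.805467278397728
nose [[0.5255 0.019 ]
 [0.6279 0.032 ]] 7.213299231376911 103.2311496253202
blk edge in tool [(np.float64(35.52477765959703), np.float64(-22.656588945255912)), (np.float64(35.55000863025949), np.float64(25.871636697592447))]
blk bottom edge in tool [(np.float64(35.290224454723244), np.float64(-23.778265489328405)), (np.float64(34.921116650255186), np.float64(26.20867683993303))]
-171.74001601138204 57.0813140954068 17.277965185793477
```

>>> {"name": "drive_tool", "arguments": {"increments": [{"x": 30, "y": 10, "z": 20, "rx": 0, "ry": 0, "rz": 0.8, "grip": 20}, {"x": 56.7, "y": 16, "z": 55, "rx": 0, "ry": 0, "rz": 0.8, "grip": 20}, {"x": 56.7, "y": 16, "z": 90, "rx": 0, "ry": 0, "rz": 0.8, "grip": 20}, {"x": 56.7, "y": 16, "z": 115, "rx": 0, "ry": 0, "rz": 0.8, "grip": 20}, {"x": 56.7, "y": 16, "z": 115, "rx": 0, "ry": 0, "rz": 0.8, "grip": 20}]}}

```text
time: 5.15
eef_pos: [0.5698, 0.0764, 0.1186]
tcp_rot: [-3.141, -0.01, -3.015]
force: [-1.6, -0.3, -6.5]
grip_width: 0.568
grip_force: 65.4
```

>>> {"name": "drive_tool", "arguments": {"increments": [{"x": 0, "y": 0, "z": 0, "rx": 0, "ry": 0, "rz": 0, "grip": 20}, {"x": 0, "y": 0, "z": 0, "rx": 0, "ry": 0, "rz": 0, "grip": 20}]}}

```text
time: 5.35
eef_pos: [0.575, 0.0781, 0.1253]
tcp_rot: [3.141, 0.003, -3.013]
force: [-0.1, 0.7, -5.7]
grip_width: 0.565
grip_force: 65.5
```

```bash
python3 - <<'E'
from h import *
np.set_printoptions(precision=4,suppress=True)
s=sensors.get_state(); print(s['time'],s['eef_pos'],s['tcp_rot'])
y=s['tcp_rot'][2];ex=np.array([np.cos(y),np.sin(y)]);ey=np.array([np.sin(y),-np.cos(y)])
e=np.array([.572,.0799])-s['eef_pos'][:2];print(np.degrees(y),'still (want .4,1.4)',1e3*e@ex,1e3*e@ey)
c=cap('wrist','w4.png')
cv2.imwrite('pics/w4b.png',cv2.resize(c['image'][:,130:390,::-1],None,fx=1.56*1.5,fy=1.56,interpolation=cv2.INTER_CUBIC)[:, :])
cv2.imwrite('pics/w4b.png',cv2.resize(c['image'][30:280,130:390,::-1],None,fx=2.4,fy=2.4,interpolation=cv2.INTER_CUBIC))
E
```

```text
5.35 [0.575  0.0781 0.1253] [ 3.1414  0.0035 -3.0128]
-172.61833762311062 still (want .4,1.4) 2.7737906455386594 2.214415938585081
```

View pics/w4b.png

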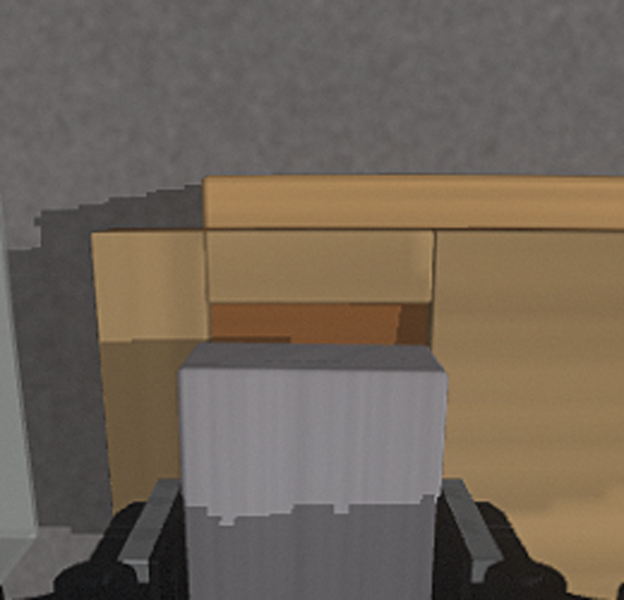

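The near pocket rim corners are at (209,302) and (433,302). The block's top edge runs (181,369)–(445,369), with its bottom edge at about row 346.

```bash
python3 - <<'E'
from h import *
c=load('w4.png');s=sensors.get_state();t=s['eef_pos'];y=s['tcp_rot'][2]
ex=np.array([np.cos(y),np.sin(y)]);ey=np.array([np.sin(y),-np.cos(y)])
f=lambda u,v,z:[float(round(1e3*(px2w(c,((u+.5)/2.4-.5+130,(v+.5)/2.4-.5+30),z)[:2]-t[:2])@a,1)) for a in(ex,ey)]
print('rim',f(209,302,.093),f(433,302,.093))
print('top',f(181,369,t[2]+.0157),f(445,369,t[2]+.0157))
print('bot',f(203,346,t[2]-.0093),f(430,346,t[2]-.0093))
# precise bottom-edge corners: gradient rows
g=cv2.cvtColor(c['image'],cv2.COLOR_RGB2GRAY)
s=c['image'].astype(int); r=int(round(30+342/2.4)); print(r)
for r in (172,174,176,178): print(r,[tuple(int(q) for q in s[r,k]) for k in list(range(207,220,1))][::2])
E
```

```text
rim [40.6, -25.1] [40.5, 29.7]
top [35.7, -23.9] [35.7, 24.2]
bot [34.6, -23.5] [34.5, 25.5]
172
172 [(94, 78, 57), (95, 78, 56), (94, 78, 53), (95, 80, 60), (90, 78, 62), (65, 58, 50), (84, 65, 50)]
174 [(99, 83, 60), (99, 82, 56), (86, 77, 68), (81, 80, 83), (83, 81, 81), (85, 81, 84), (86, 84, 84)]
176 [(100, 83, 59), (93, 80, 63), (83, 81, 83), (85, 82, 83), (83, 79, 81), (89, 84, 85), (86, 81, 84)]
178 [(99, 81, 59), (81, 79, 80), (87, 82, 84), (87, 85, 85), (88, 85, 87), (88, 84, 85), (87, 83, 85)]
```

>>> {"name": "drive_tool", "arguments": {"increments": [{"x": 2.6, "y": 1.4, "z": 7, "rx": 0, "ry": 0, "rz": 0, "grip": 20}, {"x": 2.6, "y": 1.4, "z": 14, "rx": 0, "ry": 0, "rz": 0, "grip": 20}, {"x": 2.6, "y": 1.4, "z": 14, "rx": 0, "ry": 0, "rz": 0, "grip": 20}, {"x": 2.6, "y": 1.4, "z": 14, "rx": 0, "ry": 0, "rz": 0, "grip": 20}, {"x": 2.6, "y": 1.4, "z": 14, "rx": 0, "ry": 0, "rz": 0, "grip": 20}]}}

```text
time: 5.9
eef_pos: [0.571, 0.0795, 0.1095]
tcp_rot: [-3.141, 0.0, -3.012]
force: [0.3, 0.6, -7.0]
grip_width: 0.562
grip_force: 65.4
```

```bash
python3 - <<'E'
from h import *
s=sensors.get_state();y=s['tcp_rot'][2];ex=np.array([np.cos(y),np.sin(y)]);ey=np.array([np.sin(y),-np.cos(y)])
t=s['eef_pos'];o=np.array([.575,.0781]);yo=-3.0128;g=o+.0026*np.array([np.cos(yo),np.sin(yo)])+.0014*np.array([np.sin(yo),-np.cos(yo)])
e=g-t[:2];print(t,np.degrees(y),'remaining',1e3*e@ex,1e3*e@ey)
E
```

```text
[0.57103495 0.07947238 0.10947828] -172.5715864769603 remaining -1.1555426635151969 -0.4712662312696603
```

>>> {"name": "drive_tool", "arguments": {"increments": [{"x": -1, "y": -0.4, "z": 3, "rx": 0, "ry": 0, "rz": 0, "grip": 20}, {"x": -1, "y": -0.4, "z": 6, "rx": 0, "ry": 0, "rz": 0, "grip": 20}, {"x": -1, "y": -0.4, "z": 9, "rx": 0, "ry": 0, "rz": 0, "grip": 20}, {"x": -1, "y": -0.4, "z": 11, "rx": 0, "ry": 0, "rz": 0, "grip": 20}, {"x": -1, "y": -0.4, "z": 11, "rx": 0, "ry": 0, "rz": 0, "grip": 20}]}}

```text
time: 6.4
eef_pos: [0.5716, 0.0791, 0.0978]
tcp_rot: [-3.141, -0.001, -3.012]
force: [-0.5, 0.3, -6.5]
grip_width: 0.565
grip_force: 65.5
```

The block is in the pocket's mouth with no contact force, so I'll lower it the rest of the way.

>>> {"name": "drive_tool", "arguments": {"increments": [{"x": 0, "y": 0, "z": 1.5, "rx": 0, "ry": 0, "rz": 0, "grip": 20}, {"x": 0, "y": 0, "z": 3, "rx": 0, "ry": 0, "rz": 0, "grip": 20}, {"x": 0, "y": 0, "z": 3, "rx": 0, "ry": 0, "rz": 0, "grip": 20}, {"x": 0, "y": 0, "z": 3, "rx": 0, "ry": 0, "rz": 0, "grip": 20}]}}

```text
time: 6.8
eef_pos: [0.5719, 0.0791, 0.0953]
tcp_rot: [-3.142, -0.0, -3.012]
force: [0.5, -1.0, -7.5]
grip_width: 0.567
grip_force: 65.5
```

>>> {"name": "drive_tool", "arguments": {"increments": [{"x": 0, "y": 0, "z": 1, "rx": 0, "ry": 0, "rz": 0, "grip": 20}, {"x": 0, "y": 0, "z": 1, "rx": 0, "ry": 0, "rz": 0, "grip": 20}, {"x": 0, "y": 0, "z": 1, "rx": 0, "ry": 0, "rz": 0, "grip": 20}]}}

```text
time: 7.1
eef_pos: [0.572, 0.0792, 0.0944]
tcp_rot: [3.142, 0.0, -3.012]
force: [-0.3, -0.5, -6.5]
grip_width: 0.566
grip_force: 65.5
```

>>> {"name": "drive_tool", "arguments": {"increments": [{"x": 0, "y": 0, "z": 0.8, "rx": 0, "ry": 0, "rz": 0, "grip": 20}, {"x": 0, "y": 0, "z": 0.8, "rx": 0, "ry": 0, "rz": 0, "grip": 20}, {"x": 0, "y": 0, "z": 0.8, "rx": 0, "ry": 0, "rz": 0, "grip": 20}]}}

```text
time: 7.4
eef_pos: [0.572, 0.0792, 0.0943]
tcp_rot: [-3.142, 0.001, -3.012]
force: [-4.2, 1.0, 3.2]
grip_width: 0.565
grip_force: 66.5
```

The force shows it has touched the floor at the expected height. Release.

>>> {"name": "drive_tool", "arguments": {"increments": [{"x": 0, "y": 0, "z": 0, "rx": 0, "ry": 0, "rz": 0, "grip": 70}, {"x": 0, "y": 0, "z": 0, "rx": 0, "ry": 0, "rz": 0, "grip": 95}, {"x": 0, "y": 0, "z": 0, "rx": 0, "ry": 0, "rz": 0, "grip": 95}, {"x": 0, "y": 0, "z": 0, "rx": 0, "ry": 0, "rz": 0, "grip": 95}]}}

```text
time: 7.8
eef_pos: [0.5722, 0.0792, 0.0937]
tcp_rot: [-3.142, 0.001, -3.012]
force: [-0.4, -0.0, 0.5]
grip_width: 0.949
grip_force: 0.0
```

>>> {"name": "drive_tool", "arguments": {"increments": [{"x": 0, "y": 0, "z": -20, "rx": 0, "ry": 0, "rz": 0, "grip": 95}, {"x": 0, "y": 0, "z": -55, "rx": 0, "ry": 0, "rz": 0, "grip": 95}, {"x": 0, "y": 0, "z": -95, "rx": 0, "ry": 0, "rz": 0, "grip": 95}, {"x": -30, "y": 0, "z": -130, "rx": 0, "ry": 0, "rz": 0, "grip": 95}, {"x": -60, "y": 0, "z": -150, "rx": 0, "ry": 0, "rz": 0, "grip": 95}]}}

```text
time: 8.3
eef_pos: [0.6328, 0.0869, 0.2483]
tcp_rot: [3.141, 0.007, -3.012]
force: [0.5, 0.1, 0.8]
grip_width: 0.95
grip_force: 0.0
```

>>> {"name": "drive_tool", "arguments": {"increments": [{"x": 0, "y": 40, "z": 0, "rx": 0, "ry": 0, "rz": 0, "grip": 95}, {"x": 0, "y": 60, "z": 0, "rx": 0, "ry": 0, "rz": 0, "grip": 95}, {"x": 0, "y": 60, "z": 0, "rx": 0, "ry": 0, "rz": 0, "grip": 95}, {"x": 0, "y": 60, "z": 0, "rx": 0, "ry": 0, "rz": 0, "grip": 95}]}}

```text
time: 8.7
eef_pos: [0.6237, 0.1466, 0.2433]
tcp_rot: [-3.141, -0.0, -3.011]
force: [-0.3, -0.6, 0.1]
grip_width: 0.949
grip_force: 0.0
```

```bash
python3 - <<'E'
from h import *
np.set_printoptions(precision=4,suppress=True)
s=sensors.get_state(); print(s['time'],s['eef_pos'],s['tcp_rot'])
c=cap('wrist','w5.png')
cv2.imwrite('pics/w5b.png',cv2.resize(c['image'][:,:,::-1],(800,600),interpolation=cv2.INTER_CUBIC))
E
```

```text
8.7 [0.6237 0.1466 0.2433] [-3.1412 -0.0001 -3.0113]
```

View pics/w5b.png

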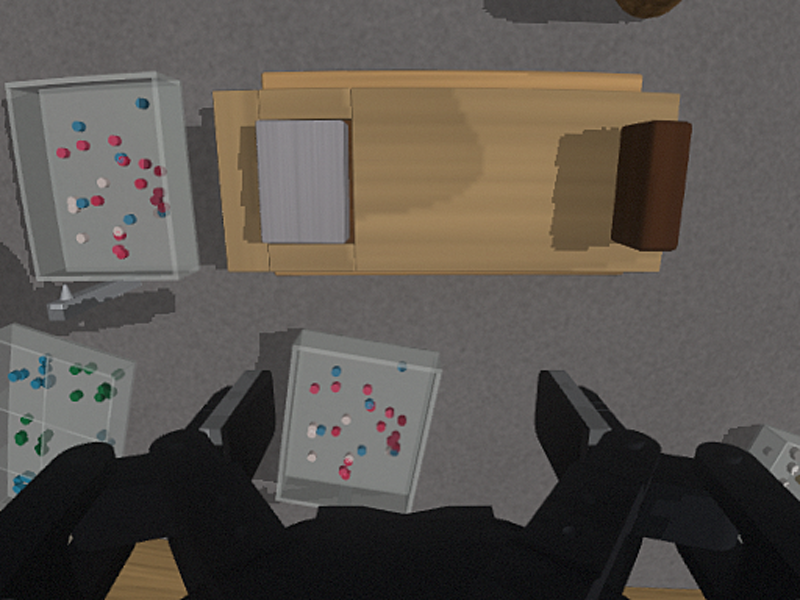

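The block sits in the pocket with top corners (257,121), (349,121), (350,242) and (263,242). The nose edge runs (214,92)–(229,271), the bar is at about (655,185), the pointer tip at about (66,285), and the riser's edge line runs (262,73)–(642,75).

```bash
cat >> h.py <<'E'
def a(d): return float(np.degrees(np.arctan2(d[1],d[0])))
E
python3 - <<'E'
from h import *
np.set_printoptions(precision=4,suppress=True)
c=load('w5.png');s=sensors.get_state();t=s['eef_pos']
g=lambda l,z:np.array([px2w(c,((u+.5)*.64-.5,(v+.5)*.64-.5),z) for u,v in l])[:,:2]
B=g([(257,121),(349,121),(350,242),(263,242)],.110);m=B.mean(0)
print('block',m,a(B[2]+B[3]-B[0]-B[1]),a(B[1]+B[2]-B[0]-B[3])-90,[1e3*np.linalg.norm(B[i]-B[(i+1)%4]) for i in range(4)])
N=g([(214,92),(229,271),(680,94),(660,271)],.093);print('plank corners',N,'yaw nose',a(N[1]-N[0]),'side',a(N[2]-N[0])-90,a(N[3]-N[1])-90,'w,l',1e3*np.linalg.norm(N[1]-N[0]),1e3*np.linalg.norm(N[2]-N[0]),'ctr',N.mean(0))
R=g([(262,73),(642,75)],.075);print('riser',R,a(R[1]-R[0])-90,1e3*np.linalg.norm(R[1]-R[0]))
T=g([(6,83),(157,73),(191,278),(37,281)],.04);print('tray rim',T,a(T[2]-T[1]),a(T[3]-T[0]),[1e3*np.linalg.norm(T[i]-T[(i+1)%4]) for i in range(4)],T.mean(0))
p=g([(66,285)],.086)[0];print('ptr',p)
H=g([(637,121),(691,122),(679,249),(653,249)],.133);print('handle corners',H,H.mean(0))
th=np.radians(a(R[1]-R[0])-90);Rm=np.array([[np.cos(th),-np.sin(th)],[np.sin(th),np.cos(th)]])
nose=N[:2].mean(0);print('nose in ptr frame mm',1e3*Rm.T@(nose-p),'tray ctr in ptr',1e3*Rm.T@(T.mean(0)-p))
pc=N.mean(0);print('handle from plank',pc+Rm@[0,.115],'pocket',pc+Rm@[0,-.085])
rc=R.mean(0)+Rm@[.065,0];print('riser ctr',rc,'plank in riser',1e3*Rm.T@(pc-rc))
im=c['image'][170:205,25:65];cv2.imwrite('pics/ptr.png',cv2.resize(im[:,:,::-1],None,fx=14,fy=14,interpolation=cv2.INTER_CUBIC))
E
```

```text
block [0.5712 0.0812] 6.365266184796413 6.91093161208326 [np.float64(51.93032531536531), np.float64(68.15112066602377), np.float64(51.950680314695596), np.float64(68.62850191915011)]
plank corners [[0.5254 0.0194]
 [0.6331 0.0333]
 [0.4886 0.2959]
 [0.5968 0.3107]] yaw nose 7.368963526059481 side 7.575649234314355 7.468952048029038 w,l 108.61168171899664 278.9068894399781 ctr [0.561  0.1648]
riser [[0.509  0.0419]
 [0.4776 0.2779]] 7.596728626884399 238.10141623677507
tray rim [[ 0.5258 -0.1625]
 [ 0.5108 -0.0438]
 [ 0.6561 -0.015 ]
 [ 0.6746 -0.1435]] 11.20233932524842 7.292071272525839 [np.float64(119.70859900449616), np.float64(148.12114769487917), np.float64(129.82568062448226), np.float64(150.03897127550007)] [ 0.5918 -0.0912]
ptr [ 0.6591 -0.0842]
handle corners [[0.5151 0.2543]
 [0.5106 0.2838]
 [0.5776 0.2949]
 [0.5798 0.2797]] [0.5458 0.2782]
nose in ptr frame mm [-64.5432 120.1951] tray ctr in ptr [-67.6272   1.9732]
handle from plank [0.5458 0.2788] pocket [0.5722 0.0806]
riser ctr [0.5577 0.1685] plank in riser [ 2.7444 -4.0934]
```

All sizes agree. The plank is yawed 7.5° and needs about 120 mm of travel, for an overhang of about 144 mm (within the stated range). Next, the bar.

>>> {"name": "drive_tool", "arguments": {"increments": [{"x": 18, "y": 42, "z": 0, "rx": 0, "ry": 0, "rz": 0, "grip": 95}, {"x": 36, "y": 84, "z": 10, "rx": 0, "ry": 0, "rz": 0, "grip": 95}, {"x": 54, "y": 126, "z": 30, "rx": 0, "ry": 0, "rz": 0, "grip": 95}, {"x": 60, "y": 141, "z": 60, "rx": 0, "ry": 0, "rz": 0, "grip": 95}, {"x": 60, "y": 141, "z": 80, "rx": 0, "ry": 0, "rz": 0, "grip": 95}]}}

```text
time: 9.25
eef_pos: [0.5443, 0.2796, 0.1619]
tcp_rot: [3.142, -0.001, -3.01]
force: [0.4, -1.2, -0.2]
grip_width: 0.951
grip_force: 0.0
```

>>> {"name": "drive_tool", "arguments": {"increments": [{"x": 0, "y": 0, "z": 0, "rx": 0, "ry": 0, "rz": 0, "grip": 95}, {"x": 0, "y": 0, "z": 0, "rx": 0, "ry": 0, "rz": 0, "grip": 95}, {"x": 0, "y": 0, "z": 0, "rx": 0, "ry": 0, "rz": 0, "grip": 95}]}}

```text
time: 9.55
eef_pos: [0.5472, 0.2781, 0.1654]
tcp_rot: [3.141, 0.003, -3.013]
force: [0.1, -0.2, -0.1]
grip_width: 0.951
grip_force: 0.0
```

```bash
cat >> h.py <<'E'
def rem(g):
    s=sensors.get_state();t=s['eef_pos'];y=s['tcp_rot'][2]
    e=(np.array(g)-t[:2])*1e3
    print(round(s['time'],2),t.round(4),'yaw',round(float(np.degrees(y)),2),'rem x,y',(e@[np.cos(y),np.sin(y)]).round(2),(e@[np.sin(y),-np.cos(y)]).round(2))
E
python3 - <<'E'
from h import *
rem((.5458,.2785))
E
```

```text
9.55 [0.5472 0.2781 0.1654] yaw -172.65 rem x,y 1.32 0.62
```

>>> {"name": "drive_tool", "arguments": {"increments": [{"x": 1, "y": 0.5, "z": 20, "rx": 0, "ry": 0, "rz": 0, "grip": 95}, {"x": 1, "y": 0.5, "z": 45, "rx": 0, "ry": 0, "rz": 0, "grip": 95}, {"x": 1, "y": 0.5, "z": 62, "rx": 0, "ry": 0, "rz": 0, "grip": 95}, {"x": 1, "y": 0.5, "z": 62, "rx": 0, "ry": 0, "rz": 0, "grip": 95}, {"x": 1, "y": 0.5, "z": 62, "rx": 0, "ry": 0, "rz": 0, "grip": 95}]}}

```text
time: 10.05
eef_pos: [0.5459, 0.2788, 0.103]
tcp_rot: [3.141, 0.002, -3.013]
force: [0.2, -0.3, 0.5]
grip_width: 0.948
grip_force: 0.0
```

```bash
python3 - <<'E'
from h import *
rem((.5458,.2785))
E
```

```text
10.05 [0.5459 0.2788 0.103 ] yaw -172.61 rem x,y 0.16 -0.24
```

>>> {"name": "drive_tool", "arguments": {"increments": [{"x": 0, "y": 0, "z": 0, "rx": 0, "ry": 0, "rz": 0, "grip": 60}, {"x": 0, "y": 0, "z": 0, "rx": 0, "ry": 0, "rz": 0, "grip": 35}, {"x": 0, "y": 0, "z": 0, "rx": 0, "ry": 0, "rz": 0, "grip": 20}, {"x": 0, "y": 0, "z": 0, "rx": 0, "ry": 0, "rz": 0, "grip": 10}, {"x": 0, "y": 0, "z": 0, "rx": 0, "ry": 0, "rz": 0, "grip": 5}]}}

```text
time: 10.55
eef_pos: [0.5452, 0.2785, 0.1023]
tcp_rot: [-3.141, 0.001, -3.012]
force: [-1.3, -2.6, 4.1]
grip_width: 0.279
grip_force: 60.7
```

>>> {"name": "drive_tool", "arguments": {"increments": [{"x": 0, "y": 0, "z": 0, "rx": 0, "ry": 0, "rz": 0, "grip": 5}, {"x": 0, "y": 0, "z": 0, "rx": 0, "ry": 0, "rz": 0, "grip": 5}, {"x": 0, "y": 0, "z": 0, "rx": 0, "ry": 0, "rz": 0, "grip": 5}]}}

```text
time: 10.85
eef_pos: [0.5452, 0.2785, 0.1022]
tcp_rot: [-3.141, 0.001, -3.012]
force: [-1.2, -3.8, 5.4]
grip_width: 0.27
grip_force: 60.7
```

```bash
python3 - <<'E'
from h import *
th=np.radians(7.6)
rem((.5458,.2785))
E
```

```text
10.85 [0.5452 0.2785 0.1022] yaw -172.57 rem x,y -0.59 -0.06
```

>>> {"name": "drive_tool", "arguments": {"increments": [{"x": 0, "y": -5, "z": 0, "rx": 0, "ry": 0, "rz": 0, "grip": 5}, {"x": 0, "y": -12, "z": 0, "rx": 0, "ry": 0, "rz": 0, "grip": 5}, {"x": 0, "y": -20, "z": 0, "rx": 0, "ry": 0, "rz": 0, "grip": 5}, {"x": 0, "y": -28, "z": 0, "rx": 0, "ry": 0, "rz": 0, "grip": 5}, {"x": 0, "y": -36, "z": 0, "rx": 0, "ry": 0, "rz": 0, "grip": 5}]}}

```text
time: 11.35
eef_pos: [0.5503, 0.2465, 0.1025]
tcp_rot: [3.136, 0.004, -3.011]
force: [-0.4, 10.0, 3.7]
grip_width: 0.27
grip_force: 60.6
```

>>> {"name": "drive_tool", "arguments": {"increments": [{"x": 0, "y": -8, "z": 0, "rx": 0, "ry": 0, "rz": 0, "grip": 5}, {"x": 0, "y": -16, "z": 0, "rx": 0, "ry": 0, "rz": 0, "grip": 5}, {"x": 0, "y": -24, "z": 0, "rx": 0, "ry": 0, "rz": 0, "grip": 5}, {"x": 0, "y": -32, "z": 0, "rx": 0, "ry": 0, "rz": 0, "grip": 5}, {"x": 0, "y": -40, "z": 0, "rx": 0, "ry": 0, "rz": 0, "grip": 5}]}}

```text
time: 11.85
eef_pos: [0.5558, 0.2072, 0.1029]
tcp_rot: [3.135, 0.005, -3.011]
force: [-2.0, 10.1, 5.6]
grip_width: 0.27
grip_force: 60.9
```

>>> {"name": "drive_tool", "arguments": {"increments": [{"x": 0, "y": -8, "z": 0, "rx": 0, "ry": 0, "rz": 0, "grip": 5}, {"x": 0, "y": -16, "z": 0, "rx": 0, "ry": 0, "rz": 0, "grip": 5}, {"x": 0, "y": -24, "z": 0, "rx": 0, "ry": 0, "rz": 0, "grip": 5}, {"x": 0, "y": -28, "z": 0, "rx": 0, "ry": 0, "rz": 0, "grip": 5}, {"x": 0, "y": -28, "z": 0, "rx": 0, "ry": 0, "rz": 0, "grip": 5}]}}

```text
time: 12.35
eef_pos: [0.5598, 0.1789, 0.103]
tcp_rot: [3.136, 0.005, -3.012]
force: [-1.1, 7.7, 5.7]
grip_width: 0.276
grip_force: 60.8
```

>>> {"name": "drive_tool", "arguments": {"increments": [{"x": 0, "y": 0, "z": 0, "rx": 0, "ry": 0, "rz": 0, "grip": 5}, {"x": 0, "y": 0, "z": 0, "rx": 0, "ry": 0, "rz": 0, "grip": 5}]}}

```text
time: 12.55
eef_pos: [0.5598, 0.179, 0.1029]
tcp_rot: [3.136, 0.005, -3.012]
force: [-0.6, 7.7, 5.8]
grip_width: 0.27
grip_force: 60.9
```

```bash
python3 - <<'E'
from h import *
th=np.radians(7.6)
g=np.array([.5452,.2785])+.1202*np.array([np.sin(th),-np.cos(th)]);print(g);rem(g);print(sensors.get_state()['force'])
c=cap('top','t2.png');d=cap('scene','s2.png')
A=cv2.resize(c['image'][145:205,145:285,::-1],(700,300),interpolation=cv2.INTER_CUBIC)
B=cv2.resize(d['image'][200:300,220:420,::-1],(600,300),interpolation=cv2.INTER_CUBIC)
o=np.zeros((600,700,3),np.uint8);o[:300]=A;o[300:,:600]=B;cv2.imwrite('pics/fin.png',o)
E
```

```text
[0.56109722 0.15935589]
12.55 [0.5598 0.179  0.1029] yaw -172.55 rem x,y 1.23 -19.63
[-0.61260131  7.7268257   5.83331417]
```

>>> {"name": "drive_tool", "arguments": {"increments": [{"x": 0.3, "y": -6, "z": 0, "rx": 0, "ry": 0, "rz": 0, "grip": 5}, {"x": 0.6, "y": -12, "z": 0, "rx": 0, "ry": 0, "rz": 0, "grip": 5}, {"x": 1, "y": -18, "z": 0, "rx": 0, "ry": 0, "rz": 0, "grip": 5}, {"x": 1, "y": -19.5, "z": 0, "rx": 0, "ry": 0, "rz": 0, "grip": 5}, {"x": 1, "y": -19.5, "z": 0, "rx": 0, "ry": 0, "rz": 0, "grip": 5}]}}

```text
time: 13.15
eef_pos: [0.5615, 0.1599, 0.1032]
tcp_rot: [3.135, 0.006, -3.012]
force: [-0.4, 7.7, 7.2]
grip_width: 0.274
grip_force: 60.9
```

```bash
python3 - <<'E'
from h import *
rem((.5611,.15936));print(sensors.get_state()['tcp_rot'])
c=cap('top','t2.png');d=cap('scene','s2.png')
A=cv2.resize(c['image'][145:205,145:285,::-1],(700,300),interpolation=cv2.INTER_CUBIC)
B=cv2.resize(d['image'][200:300,220:420,::-1],(600,300),interpolation=cv2.INTER_CUBIC)
o=np.zeros((600,700,3),np.uint8);o[:300]=A;o[300:,:600]=B;cv2.imwrite('pics/fin.png',o)
E
```

```text
13.15 [0.5615 0.1599 0.1032] yaw -172.57 rem x,y 0.5 -0.51
[ 3.13530864  0.0061197  -3.0118291 ]
```

View pics/fin.png

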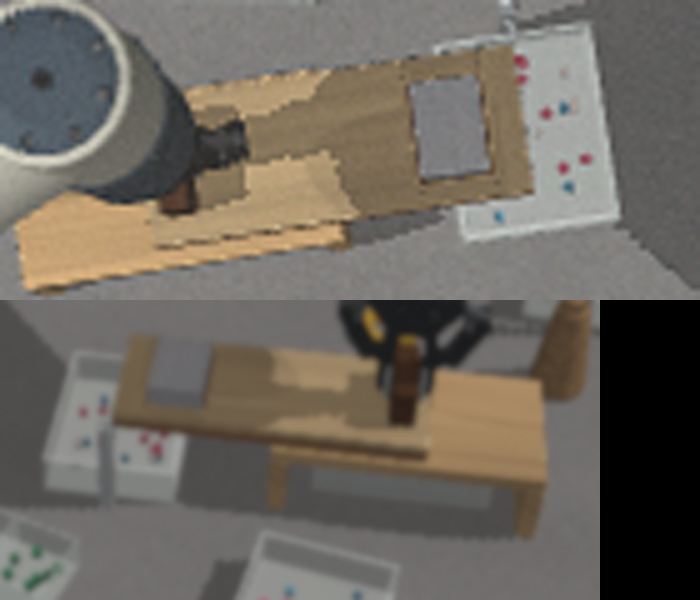

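The plank lies flat with the block seated. In the top crop the nose edge runs (514,45)–(533,193) and the pointer tip is at about (511,34), so they are about level. A numerical check follows.

```bash
python3 - <<'E'
from h import *
np.set_printoptions(precision=4,suppress=True)
c=load('t2.png');f=lambda u,v,z:px2w(c,((u+.5)/5-.5+145,(v+.5)/5-.5+145),z)[:2]
N=np.array([f(514,45,.093),f(533,193,.093)]);p=f(511,34,.086)
th=np.radians(7.6);R=np.array([[np.cos(th),-np.sin(th)],[np.sin(th),np.cos(th)]])
print(N,a(N[1]-N[0]),1e3*np.linalg.norm(N[1]-N[0]),p,'nose in ptr',1e3*R.T@(N.mean(0)-p))
# w5 tray rim & cross-check: tray middle y from other edges, pointer post in scene
d=load('s2.png');h=lambda u,v,z:px2w(d,((u+.5)/3-.5+220,(v+.5)/3-.5+200),z)[:2]
# nose edge top corners in scene, post top
M=np.array([h(133,336,.093),h(115,418,.093)]);print(M,'post top?',h(106,430,.1),1e3*R.T@(M.mean(0)-h(106,430,.1)))
# pointer predicted pixels from w5 estimate in top crop
q=(w2px(c,[.6591,-.0842,.086])+.5-[145,145])*5;print('w5 ptr in top crop',q)
E
```

```text
[[ 0.6492 -0.0894]
 [ 0.5402 -0.1014]] -173.7088087840477 109.66150994934574 [ 0.6586 -0.0872] nose in ptr [-64.4622   0.3242]
[[0.876  0.004 ]
 [0.9491 0.0128]] post top? [0.965  0.0112] [-52.3448   4.1433]
w5 ptr in top crop [507.3735  33.9451]
```

>>> {"name": "drive_tool", "arguments": {"increments": [{"x": 0, "y": 0, "z": 0, "rx": 0, "ry": 0, "rz": 0, "grip": 5}, {"x": 0, "y": 0, "z": 0, "rx": 0, "ry": 0, "rz": 0, "grip": 5}, {"x": 0, "y": 0, "z": 0, "rx": 0, "ry": 0, "rz": 0, "grip": 5}, {"x": 0, "y": 0, "z": 0, "rx": 0, "ry": 0, "rz": 0, "grip": 5}, {"x": 0, "y": 0, "z": 0, "rx": 0, "ry": 0, "rz": 0, "grip": 5}]}}

```text
time: 13.75
eef_pos: [0.5615, 0.16, 0.1031]
tcp_rot: [3.136, 0.006, -3.012]
force: [0.8, 7.9, 7.3]
grip_width: 0.267
grip_force: 61.0
```

```bash
python3 - <<'E'
from h import *
d=load('s2.png');h=lambda u,v,z:px2w(d,((u+.5)/3-.5+220,(v-300+.5)/3-.5+200),z)[:2]
th=np.radians(7.6);R=np.array([[np.cos(th),-np.sin(th)],[np.sin(th),np.cos(th)]])
M=np.array([h(133,336,.093),h(115,418,.093)]);print(M,1e3*R.T@(M.mean(0)-h(106,430,.1)))
rem((.5611,.15936))
if abs(M.mean(0)[1]+.0954)<.008: print(ctrl.hand_in())
E
```

```text
[[ 0.54396549 -0.09755687]
 [ 0.65432101 -0.08043801]] [-78.86293365   2.62919382]
13.75 [0.5615 0.16   0.1031] yaw -172.55 rem x,y 0.45 -0.58
the job is handed in; nothing more can be done
None
```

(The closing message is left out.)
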